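# Clamp a stone sample and hold it for the scratch test

## Robot

A 6-joint arm with a two-finger parallel gripper is mounted at the origin on the work surface. World frame = base frame: x ahead of the robot, y to its left, z up, the work surface at z = 0. Lengths are in m, angles in rad, forces in N, time in s.
With the tool pointing down it reaches from about 0.375 to 0.9 m from the base axis. Payload 3.1 kg.
Tool frame: the origin (TCP) lies between the finger pads; the fingertips stand 8 mm ahead of it and the grasp point (between the pads) lies 11 mm behind it; z points along the fingers, y is the line along which they close (so a half turn about z gives the same grasp; the last joint's range is limited). The gripper opens to 87 mm and grips with 3 to 60 N. Pads are 19 mm wide; open, the fingers measure 117 mm over their backs; the gripper's body (75 mm by 190 mm) begins 51 mm behind the grasp point.
Start: joints at [0.982, 0.527, 1.433, -0, 1.181, -0.178], TCP at [0.25, 0.573, 0.231] pointing down, gripper open.
Joint ranges: [-3.08, 3.08], [-0.75, 2.2], [0.22, 2.44], [-1.43, 4.57], [0, 2.65], [-2.85, 2.85]. Speed limits (rad/s): [2.79, 2.79, 3.14, 3.14, 3.14, 3.14].

## Interface

Orientations are given as a unit quaternion [x, y, z, w].
In Python, from rig import robot, vision, job gives the robot as it stands.
- The arm moves only by the shell command python3 -m handwheel 'ROWS' [OPENING] [FORCE]. ROWS is JSON, a list of rows, each a list of 4 numbers: the shift along the tool's x, y, z as a fraction of full scale, then the turn about the tool's z as a fraction of full scale. A call has 1 to 20 rows; each row is the pose to reach, as a shift and turn from the pose commanded when the call began, along the tool's axes at that moment, turning the shorter way round; what a row does not reach only later rows make up. Full scale, the value 1, is 300 mm for a shift and 2 pi rad for a turn. A row lasts 1/12 s, in which the tool goes at most 41.7 mm and 7.16 degrees, less where a joint would pass 70% of its speed; a pose out of reach is approached as far as the arm can. A call with a number of a shift or a turn outside -1 to 1 is refused whole. A call with a gripper value outside its range is refused whole. OPENING is the opening in per cent of the stroke, from 0 (shut) to 100 (fully open), set as the call begins (- or left out, the last holds). The fingers move at their own pace and stop on an object; FORCE is the grip in N (left out, the last holds). Time passes only in rows, so rows that repeat a pose let the fingers close. It gives the time, the measured TCP pose, the force, the opening and the grip force at its end, in the units of the state.
- robot.get_obs(): the state, without advancing time (a new reading comes with each control period).
- vision.camera(name): name is "scene" or "top"; returns a dict with "frame" (384x512x3 uint8, red, green, blue), "K" (3x3 intrinsics, pixels), "k1" (the pictures are not rectified: a ray, as slopes to the right and down, at radius r is drawn at 1 + k1 r^2 times it, then the intrinsics apply), "cam_to_world" (4x4, takes a point from camera to world coordinates). Camera axes: x right, y down, z forward; pixel columns grow to the right and rows downward; lengths in m; the calibration is good to about 2 mm. A picture is of the moment at which its call begins. There is no depth.
- job.hand_in(): hands the job in; it is judged then, once.
Trained networks look in the newest picture that a camera, given by its name, has taken for a name from the list of things; names that differ only in an ending like _2 or _b are one class to them, and where a whole thing is asked for, a point or a joint stands for the part that bears it (a point fixed in the world has none). Each returns a list of dicts, best first, with "conf" (0 to 1); they miss things now and then, are a little off and sometimes report something else, mostly with a low value. They report only what shows in the picture. A call takes as long as a camera call.
- vision.look_for(camera, label): "point" ([row, column] in pixels, amid what is visible of it).
- vision.outline_of(camera, label): "mask" (384x512 bool, what is visible of it) and "point" ([row, column] in pixels, amid what is visible of it).
The state is a dict: "time": time; "q": joint angles; "joint_velocities": joint speeds; "joint_torque": joint torques, N m; "position": TCP position; "tool_rot": TCP orientation; "ft_force": force on the tool from outside, world axes, zero at the start; "moment": the same for the moment, N m; "grip_width": finger opening in m; "grip_force": force on a finger pad.
Only numpy, scipy, OpenCV 4.12 (cv2) and the standard library are available. Lean on these libraries where they do the work, as an engineer would, in place of code of your own. Each camera call takes 0.05 s, during which the arm holds its last target. There are 200 camera calls.

## Task

Get the stone ready for its scratch test in the lever clamp: first flip the red safety catch by pressing its paddle well down, with the lever still up. Then pull the lever down by its black grip until you feel the blue foot seat on the stone, squeeze the foot's spring to about half its travel (never bottoming it out), and finish there, still holding the grip so that the stone stays clamped. Do not shift the stone on its stage, and leave the jar, the turtle shell and the dark rock where they are.

Things in the scene. Friction and masses are not known exactly. Their poses are not given: they have to be found in the camera images.
- press: Grey lever clamp, fixed to the table; base plate 190 x 130 x 14 mm. Origin on the table under the centre of the stage; own +x points from the stage to the lever's pivot (the lever's grip is on the -x side), own +y to the side where the red catch is, z up. The pivot is at (85, 0, 100) mm.
- lever_hinge (a point): The lever's pivot, at (85, 0, 100) mm in the clamp's frame; the lever turns about the clamp's y axis through it.
- lever_angle (a joint): Lever angle, rad: 0 = fully up, where a return spring keeps it (the arm then rises at 0.5 rad towards the grip), 0.5 = arm level, 0.95 = lowest; grows as the grip goes down. The return spring takes 2 to 4 N at the grip and lifts the lever again when it is let go. While the catch is on, the lever is blocked after about 0.07 rad.
- lever_grip (a point): Centre of the lever's black rubber grip, a round bar of 22 mm diameter and 80 mm length along the lever. With the arm level it lies 220 mm from the pivot horizontally and 40 mm above it; it is free above and at both sides. It swings down in an arc about lever_hinge.
- lever: The whole lever: aluminium arm 16 mm square with the black grip at its end and the sprung foot beneath; origin at the pivot (lever_hinge). With the arm level, its own axes are those of the clamp.
- catch (a joint): Safety catch angle, rad: 0 = on (its upright strut stands under a pin on the lever's side and blocks the lever), 0.9 = fully off. Pressing the paddle down makes it grow; about 1 to 2 N on the paddle moves it; it stays where it is left.
- catch_hinge (a point): Hinge of the red catch, at (16, 40, 149) mm in the clamp's frame; axis along the clamp's x.
- catch_tab (a point): Point to press on the top of the red catch's paddle, 60 mm from the hinge. The paddle is 30 mm wide (along the clamp's x), 7 mm thick, and reaches from 6 to 80 mm from the hinge, level and pointing to the clamp's +y when the catch is on; pressed down, it swings about catch_hinge until it points steeply down (strut and paddle form an L, the strut 24 mm tall at the hinge tilting outwards). It is free above.
- foot_travel (a joint): Travel of the blue clamping foot into the lever, m: 0 = spring relaxed, 0.020 = bottomed out. Spring 1200 N/m, so 0.010 (half travel) is a clamping force of 12 N. It sits 85 mm from the pivot, so with the foot on the stone 1 mm of travel takes about 2.6 mm of grip movement.
- foot_tip (a point): Centre of the underside of the blue foot, 85 mm from the pivot on the line at the pivot's height when the arm is level and the spring relaxed. It comes down on the middle of the stone.
- foot: The foot: blue disc, 26 mm diameter, 9 mm high; origin at foot_tip.
- stage: Round aluminium stage, 68 mm diameter, 8 mm thick, fixed; origin at the centre of its underside. Its height is set differently each time (underside 52 to 72 mm above the table).
- stone: The brown stone lying loose on the stage: about 56 mm across, 25 mm thick, flat top and bottom, 80 to 170 g; origin at the centre of its underside.
- jar: Glass jar with black lid, 72 mm diameter, 95 mm high, loose on the table; origin at the centre of its underside. Leave alone.
- shell: Dark brown domed turtle shell, 108 mm across, 42 mm high, loose on the table; origin at the centre of its underside. Leave alone.
- rock: Dark grey rock, 62 mm across, 34 mm high, loose on the table; origin at the centre of its underside. Leave alone.

How it is judged:
By the outcome, as a careful person would: the job done as asked, in the order asked, and still so for the second after the job is handed in, while the arm keeps its last pose, push and grip.
It also fails if it takes over 53 s, if anything falls off the work surface, if the arm or the gripper's body presses on something with over 40 N, if the wrist force passes 120 N, or if a joint passes its speed limit or range.

## Working session

There is one attempt and no reset: what is moved stays moved. The work goes in short steps, Python scripts to look and compute and a shell command to move; the robot and the scene stay as the last step left them, time stands still between calls to the robot, and variables do not carry over. Pictures are saved under pics/ and viewed, at most 10 in all, crops included, and the job is handed in when it is done.

```bash
mkdir -p pics; cat > h.py <<'E'
import numpy as np, cv2
from rig import robot, vision, job
def ray(c,rc):
    K=c["K"];D=np.array([c["k1"],0,0,0,0.])
    u=cv2.undistortPoints(np.array([[[rc[1],rc[0]]]],float),K,D)[0,0]
    T=np.array(c["cam_to_world"]);d=T[:3,:3]@np.array([u[0],u[1],1]);return T[:3,3],d/np.linalg.norm(d)
def atz(c,rc,z):
    o,d=ray(c,rc);return o+d*(z-o[2])/d[2]
def proj(c,p):
    T=np.linalg.inv(np.array(c["cam_to_world"]));q=T[:3,:3]@np.asarray(p)+T[:3,3]
    s=q[:2]/q[2];s=s*(1+c["k1"]*(s@s));K=c["K"];return np.array([K[1][1]*s[1]+K[1][2],K[0][0]*s[0]+K[0][2]])
def tri(a,ra,b,rb):
    o1,d1=ray(a,ra);o2,d2=ray(b,rb)
    s=np.linalg.lstsq(np.array([d1,-d2]).T,o2-o1,rcond=None)[0]
    p,q=o1+s[0]*d1,o2+s[1]*d2;return (p+q)/2,np.linalg.norm(p-q)
E
python3 - <<'E'
from h import *
C={}
for n in("scene","top"):
    c=C[n]=vision.camera(n);cv2.imwrite(f"pics/{n}0.png",c["frame"][:,:,::-1])
    print(n,np.round(c["cam_to_world"],3).tolist(),c["k1"],c["K"][0][0])
for l in["press","lever_grip","catch_tab","foot","stage","stone","jar","shell","rock","lever_hinge","catch_hinge"]:
    R={}
    for n in C:
        r=vision.look_for(n,l);R[n]=r
    s=[(n,np.round(R[n][0]["point"],1).tolist(),round(R[n][0]["conf"],2)) if R[n] else None for n in C]
    t=""
    if R["scene"] and R["top"]:
        p,e=tri(C["scene"],R["scene"][0]["point"],C["top"],R["top"][0]["point"]);t=(np.round(p,3),round(e,4))
    print(l,s,t)
o=robot.get_obs();print(o["time"],o["position"],o["tool_rot"])
E
```

```text
scene [[-0.695, 0.41, -0.591, 1.031], [0.719, 0.374, -0.586, 0.487], [-0.019, -0.832, -0.555, 0.591], [0.0, 0.0, 0.0, 1.0]] -0.042764299635393445 359.3408528354471
top [[0.005, -0.997, 0.073, 0.512], [-1.0, -0.005, 0.002, 0.022], [-0.001, -0.073, -0.997, 1.092], [0.0, 0.0, 0.0, 1.0]] -0.02249150647509478 362.60187339636417
press [('scene', [209.4, 245.0], 0.89), ('top', [217.2, 285.2], 0.55)] (array([ 0.521, -0.047,  0.033]), np.float64(0.0113))
lever_grip [('scene', [161.9, 251.9], 0.84), ('top', [217.3, 272.6], 0.64)] (array([ 0.523, -0.009,  0.188]), np.float64(0.0199))
catch_tab [None, ('top', [183.0, 288.2], 0.78)] 
foot [('scene', [173.8, 250.3], 0.64), None] 
stage [('scene', [207.6, 259.8], 0.68), None] 
stone [('scene', [202.0, 255.5], 0.8), ('top', [220.1, 274.6], 0.43)] (array([ 0.513, -0.015,  0.067]), np.float64(0.0126))
jar [('scene', [271.0, 224.2], 0.73), ('top', [223.8, 347.4], 0.63)] (array([ 0.467, -0.296, -0.41 ]), np.float64(0.0781))
shell [('scene', [287.1, 328.9], 0.94), ('top', [200.6, 193.3], 0.66)] (array([ 0.565,  0.235, -0.003]), np.float64(0.0047))
rock [('scene', [270.0, 226.1], 0.68), ('top', [162.3, 253.5], 0.82)] (array([0.683, 0.051, 0.007]), np.float64(0.0025))
lever_hinge [('scene', [206.8, 242.4], 0.88), ('top', [214.9, 287.8], 0.66)] (array([ 0.527, -0.052,  0.041]), np.float64(0.008))
catch_hinge [('scene', [211.4, 242.8], 0.74), ('top', [215.7, 291.5], 0.9)] (array([ 0.522, -0.062,  0.019]), np.float64(0.0006))
1.2 [0.24955446 0.57297348 0.23054458] [ 2.03981996e-01  9.78974639e-01 -1.87008579e-05 -4.52542483e-06]
```

```bash
python3 - <<'E'
import cv2,numpy as np
a=cv2.imread("pics/scene0.png")[110:310,130:400];b=cv2.imread("pics/top0.png")[120:300,160:400]
cv2.imwrite("pics/a.png",cv2.resize(a,None,fx=2.9,fy=2.9,interpolation=2));cv2.imwrite("pics/b.png",cv2.resize(b,None,fx=3.2,fy=3.2,interpolation=2))
E
```

```text
(no output)
```

View pics/a.png

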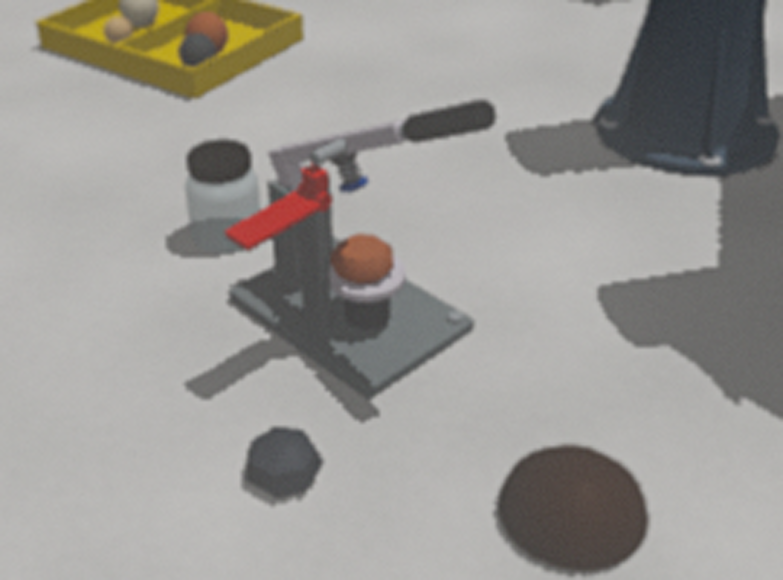

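View pics/b.png

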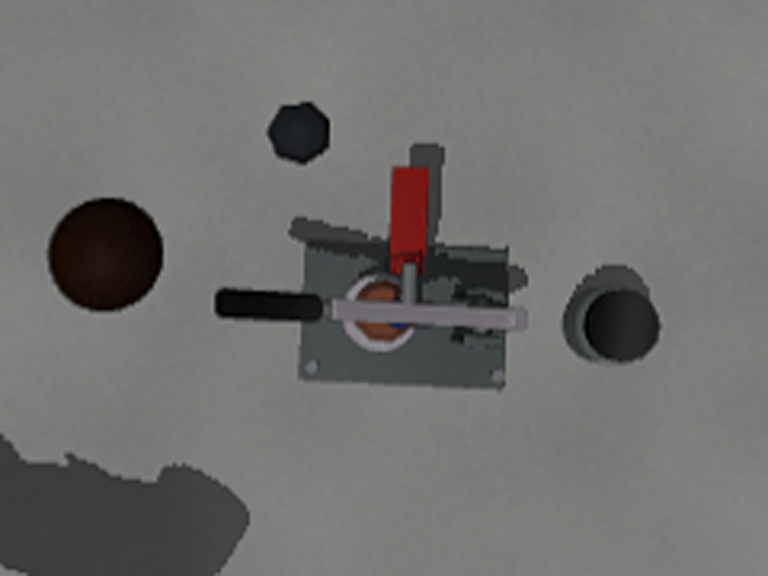

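Scene picture: the clamp has its grip towards the robot's left, at crop (449,120), and the paddle tip at crop (238,240). Top picture: grip at crop (269,304), paddle end corners at (393,168) and (429,168), and base plate corners visible. The clamp's x axis is roughly along world -y. I'll fit the pose from these points.

```bash
cat > fit.py <<'E'
from h import *
from scipy.optimize import least_squares
def lev(x,z,a):
    t=0.5-a;c,s=np.cos(t),np.sin(t);return np.array([85+x*c+z*s,0,100-x*s+z*c])/1e3
def W(p,pose):
    x,y,w=pose;c,s=np.cos(w),np.sin(w);return np.array([x+c*p[0]-s*p[1],y+s*p[0]+c*p[1],p[2]])
E
python3 - <<'E'
from fit import *
C={n:vision.camera(n) for n in("scene","top")}
S=lambda x,y:np.array([110+y/2.9,130+x/2.9]);T=lambda x,y:np.array([120+y/3.2,160+x/3.2])
m=lambda *p:np.array(p)/1e3
O=[("grip","top",lev(-220,40,0),T(269,304)),("gripend","top",lev(-260,40,0),T(215,303)),("pad1","top",m(1,120,152.5),T(393,168)),("pad2","top",m(31,120,152.5),T(429,168)),
("grip","scene",lev(-220,40,0),S(449,120)),("gripend","scene",lev(-260,40,0),S(494,112)),("pad2","scene",m(31,120,152.5),S(227,232)),("pad1","scene",m(1,120,152.5),S(249,245)),("foot","scene",lev(-85,0,0),S(354,186)),
("rim","top",m(0,0,70),T(380,313))]
f=lambda q:np.concatenate([proj(C[c],W(p,q))-o for _,c,p,o in O])
r=least_squares(f,[.51,-.02,-1.57],loss="soft_l1");print(r.x)
for (n,c,_,_),e in zip(O,f(r.x).reshape(-1,2)):print(n,c,e.round(1))
q=r.x
np.save("pose.npy",q)
print("tab",W(m(16,100,152.5),q),"catchhinge",W(m(16,40,149),q))
for a in(0,.25,.5,.6,.7):print(a,W(lev(-220,40,a),q).round(4))
# stone top/stage height from scene: stage rim front / stone
for z in(.052,.06,.072): print(z,(proj(C["scene"],W(m(0,0,z*1e3+8),q))-110)*0+ (proj(C["scene"],W(m(0,0,z*1e3+8),q))-[110,130])*2.9)
# plate corners
for x,y in((306,245),(508,247),(504,388),(300,378)): print(atz(C["top"],T(x,y),.014).round(3))
E
```

```text
[ 0.51449654 -0.02020049 -1.61201644]
grip top [ 1.1 -0.9]
gripend top [0.7 0.2]
pad1 top [-0.6 -1.1]
pad2 top [-0.1 -0.9]
grip scene [-0.  -0.3]
gripend scene [-0.  -2.4]
pad2 scene [-3.  -1.5]
pad1 scene [-2.  -0.6]
foot scene [0.6 0.6]
rim top [ 0.2 -0.7]
tab [ 0.61375226 -0.04030774  0.1525    ] catchhinge [ 0.55380323 -0.03783524  0.149     ]
0 [0.5182 0.0686 0.2406]
0.25 [0.5194 0.098  0.1932]
0.5 [0.5201 0.1147 0.14  ]
0.6 [0.5202 0.1176 0.1178]
0.7 [0.5202 0.1182 0.0955]
0.052 [272.14247611 366.00237685]
0.06 [264.60460967 365.85120038]
0.072 [253.15514949 365.62154   ]
[0.578 0.044 0.014]
[ 0.577 -0.144  0.014]
[ 0.447 -0.139  0.014]
[0.455 0.049 0.014]
```

```bash
cat >> fit.py <<'E'
from scipy.spatial.transform import Rotation as Ro
def frac(p,yaw_y=None):
    o=robot.get_obs();R=Ro.from_quat(o["tool_rot"]).as_matrix();d=R.T@(np.array(p)-o["position"])/.3
    t=0
    if yaw_y is not None:
        t=-(yaw_y-np.arctan2(R[1,1],R[0,1]));t=(t+np.pi)%(2*np.pi)-np.pi
    return d.round(3),round(t/2/np.pi,4)
E
python3 -c "
from fit import *
print(frac([.43,.27,.34],1.53),frac([.606,-.04,.33],1.53))"
```

```text
(array([-0.955, -0.686, -0.365]), np.float64(-0.0589)) (array([-1.905, -1.399, -0.331]), np.float64(-0.0589))
```

```bash
python3 -m handwheel '[[-0.1,-0.07,-0.09,-0.01],[-0.95,-0.69,-0.36,-0.059],[-0.95,-0.69,-0.36,-0.059],[-0.95,-0.69,-0.36,-0.059],[-0.95,-0.69,-0.36,-0.059],[-0.95,-0.69,-0.36,-0.059],[-0.95,-0.69,-0.36,-0.059],[-0.95,-0.69,-0.36,-0.059],[-0.95,-0.69,-0.36,-0.059],[-0.95,-0.69,-0.36,-0.059],[-0.95,-0.69,-0.36,-0.059]]' 0; python3 -c "
from fit import *
print(frac([.606,-.04,.33],1.53),frac([.606,-.04,.2],1.53))"
```

```text
time: 2.22
position: [0.4297, 0.2678, 0.3393]
tool_rot: [0.022, 1.0, 0.0, 0.001]
ft_force: [-1.1, 0.2, 0.2]
grip_width: 0.0215
grip_force: 0.0
(array([-0.633, -0.999,  0.031]), np.float64(-0.0007)) (array([-0.632, -0.999,  0.465]), np.float64(-0.0007))
```

```bash
python3 -m handwheel '[[-0.63,-1,0.03,0],[-0.63,-1,0.03,0],[-0.63,-1,0.03,0],[-0.63,-1,0.03,0],[-0.63,-1,0.03,0],[-0.63,-1,0.03,0],[-0.63,-1,0.03,0],[-0.63,-1,0.03,0],[-0.63,-1,0.03,0],[-0.63,-1,0.03,0],[-0.63,-1,0.03,0],[-0.63,-1,0.46,0],[-0.63,-1,0.46,0],[-0.63,-1,0.46,0],[-0.63,-1,0.46,0],[-0.63,-1,0.46,0]]'; python3 - <<'E'
from fit import *
c=vision.camera("top");d=vision.camera("scene")
im=np.hstack([cv2.resize(c["frame"][120:300,190:390],(400,360)),cv2.resize(d["frame"][90:270,150:350],(400,360))])
cv2.imwrite("pics/c.png",im[:,:,::-1]);print(frac([.606,-.04,.15],1.53))
E
```

```text
time: 3.55
position: [0.6024, -0.0352, 0.1982]
tool_rot: [0.019, 1.0, 0.001, -0.004]
ft_force: [0.7, 0.4, 1.0]
grip_width: 0.0002
grip_force: 0.0
(array([ 0.001, -0.011,  0.175]), np.float64(0.0004))
```

View pics/c.png

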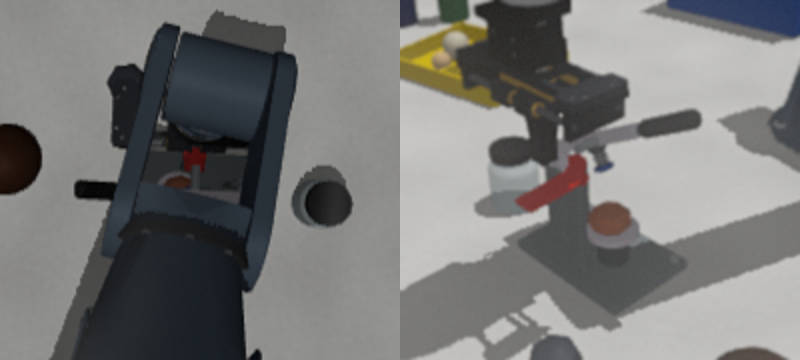

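The picture shows the closed fingers about 4 cm above the middle of the paddle, clear of the lever. I'll press down in steps.

```bash
python3 -m handwheel '[[0,-0.01,0.05,0],[0,-0.01,0.09,0],[0,-0.01,0.12,0],[0,-0.01,0.14,0],[0,-0.01,0.16,0],[0,-0.01,0.18,0],[0,-0.01,0.2,0],[0,-0.01,0.22,0],[0,-0.01,0.22,0]]'
python3 -m handwheel '[[0,0,0.02,0],[0,0,0.04,0],[0,0,0.06,0],[0,0,0.07,0],[0,0,0.07,0]]'
```

```text
time: 4.4
position: [0.6045, -0.0409, 0.1334]
tool_rot: [0.02, 1.0, 0.0, -0.001]
ft_force: [0.7, 0.3, 0.4]
grip_width: 0.0005
grip_force: 0.1
time: 4.82
position: [0.6057, -0.0411, 0.1133]
tool_rot: [0.02, 1.0, -0.0, 0.001]
ft_force: [2.0, -0.2, 1.6]
grip_width: 0.0004
grip_force: 0.9
```

```bash
python3 -m handwheel '[[0,0,0.01,0],[0,0,0.02,0],[0,0,0.02,0],[0,0,0.02,0]]'; python3 - <<'E'
from fit import *
d=vision.camera("scene");cv2.imwrite("pics/d.png",cv2.resize(d["frame"][110:250,160:320],(800,600*7//6*0+600))[:,:,::-1])
E
```

```text
time: 5.15
position: [0.6081, -0.0415, 0.1093]
tool_rot: [0.02, 1.0, -0.001, 0.004]
ft_force: [3.1, -0.4, 6.1]
grip_width: 0.0006
grip_force: 3.2
```

View pics/d.png

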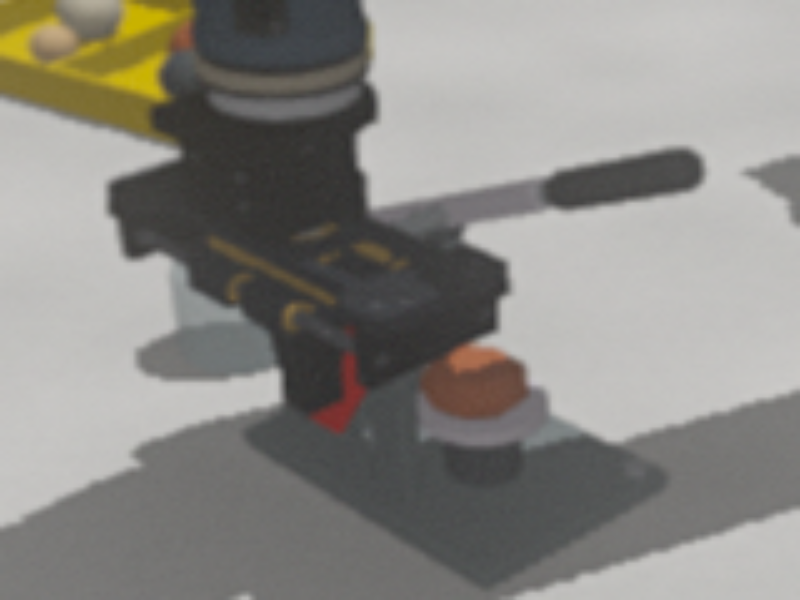

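Catch is well down, with about 6 N at its stop. Next I go up and over to the grip.

```bash
python3 -m handwheel '[[0,0,-0.12,0],[0,0,-0.25,0],[0,0,-0.38,0],[0,0,-0.5,0],[0,0,-0.62,0],[0,0,-0.75,0],[0,0,-0.75,0],[0,0,-0.75,0]]'; python3 -c "
from fit import *
q=np.load('pose.npy');print(frac([.518,.069,.33],q[2]+np.pi/2))
d=vision.camera('scene');cv2.imwrite('pics/e.png',cv2.resize(d['frame'][110:250,160:320],(800,600))[:,:,::-1])
c=vision.camera('top');cv2.imwrite('pics/et.png',c['frame'][:,:,::-1])
"
```

```text
time: 5.87
position: [0.6056, -0.0411, 0.3352]
tool_rot: [0.02, 1.0, -0.001, 0.002]
ft_force: [0.1, 0.0, -0.1]
grip_width: 0.0006
grip_force: 0.0
(array([0.307, 0.355, 0.015]), np.float64(0.2502))
```

View pics/e.png

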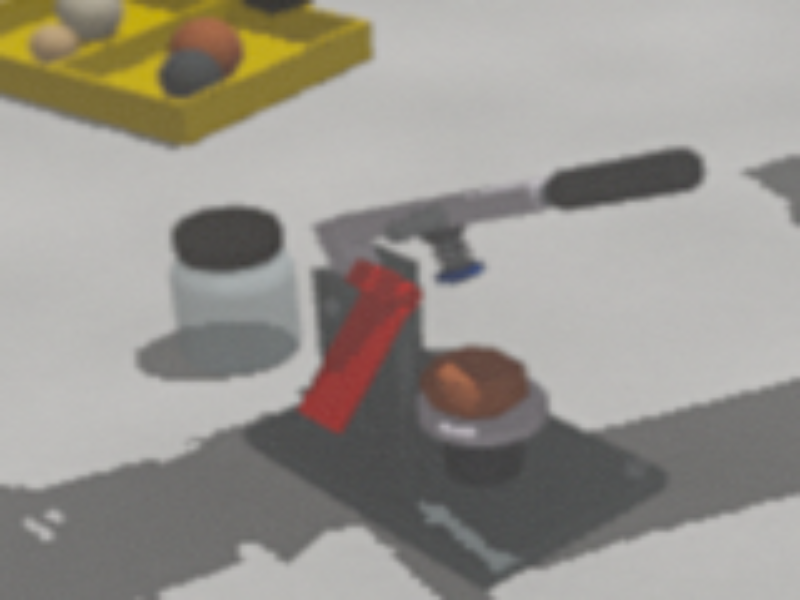

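The catch is off: the paddle points steeply down and the strut is tilted outwards. The lever is still up and the stone is in place. Now over the grip with the fingers open.

```bash
python3 -m handwheel '[[0.31,0.355,0.015,0.25],[0.31,0.355,0.015,0.25],[0.31,0.355,0.015,0.25],[0.31,0.355,0.015,0.25],[0.31,0.355,0.015,0.25],[0.31,0.355,0.015,0.25],[0.31,0.355,0.015,0.25],[0.31,0.355,0.015,0.25],[0.31,0.355,0.015,0.25],[0.31,0.355,0.015,0.25],[0.31,0.355,0.015,0.25],[0.31,0.355,0.015,0.25],[0.31,0.355,0.015,0.25],[0.31,0.355,0.015,0.25],[0.31,0.355,0.015,0.25]]' 100; python3 -c "
from fit import *
q=np.load('pose.npy');print(frac([.518,.069,.230],q[2]+np.pi/2),robot.get_obs()['q'])
R=Ro.from_quat(robot.get_obs()['tool_rot']).as_matrix();print(R.round(2))
c=vision.camera('top');d=vision.camera('scene')
im=np.hstack([cv2.resize(c['frame'][120:300,190:390],(400,360)),cv2.resize(d['frame'][70:250,180:380],(400,360))])
cv2.imwrite('pics/f.png',im[:,:,::-1])
"
```

```text
time: 7.22
position: [0.5151, 0.0692, 0.3261]
tool_rot: [0.72, 0.693, -0.002, -0.002]
ft_force: [-1.0, 0.3, 0.6]
grip_width: 0.0854
grip_force: 0.0
(array([-0.   ,  0.011,  0.32 ]), np.float64(0.0005)) [-8.15720922e-02  2.80468156e-01  1.56386899e+00 -1.10455772e-04
  1.30178523e+00 -4.33586503e-02]
[[ 0.04  1.   -0.  ]
 [ 1.   -0.04  0.  ]
 [ 0.   -0.   -1.  ]]
```

View pics/f.png

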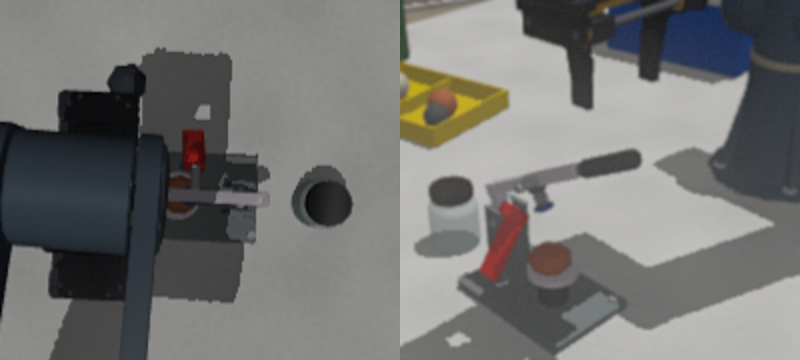

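The fingers straddle the grip from above and the body clears everything. Descend and close gently.

```bash
python3 -m handwheel '[[0,0.01,0.1,0],[0,0.01,0.18,0],[0,0.01,0.25,0],[0,0.01,0.3,0],[0,0.01,0.32,0],[0,0.01,0.32,0],[0,0.01,0.32,0]]' 100
python3 -m handwheel '[[0,0,0,0],[0,0,0,0],[0,0,0,0],[0,0,0,0],[0,0,0,0],[0,0,0,0],[0,0,0,0],[0,0,0,0],[0,0,0,0],[0,0,0,0]]' 0 15
```

```text
time: 7.9
position: [0.5195, 0.0691, 0.2322]
tool_rot: [0.721, 0.693, 0.0, 0.0]
ft_force: [0.3, -0.7, 0.6]
grip_width: 0.0868
grip_force: 0.0
time: 8.73
position: [0.5192, 0.0691, 0.232]
tool_rot: [0.721, 0.693, -0.0, -0.0]
ft_force: [0.4, -0.0, 0.7]
grip_width: 0.0282
grip_force: 0.0
```

```bash
python3 -m handwheel '[[0,0,0,0],[0,0,0,0],[0,0,0,0],[0,0,0,0]]'; python3 - <<'E'
from fit import *
q=np.load('pose.npy');o=robot.get_obs();p0=o['position'];g0=W(lev(-220,40,0),q)
print(p0-g0)
for a in np.arange(0,.96,.05):
    d=W(lev(-220,40,a),q)-g0; print(round(a,2),(np.array([d[1],d[0],-d[2]])/.3).round(3))
E
```

```text
time: 9.07
position: [0.5208, 0.069, 0.2321]
tool_rot: [0.721, 0.693, 0.001, 0.001]
ft_force: [5.4, 0.9, -3.9]
grip_width: 0.0214
grip_force: 15.0
[ 0.00262525  0.00040054 -0.0084366 ]
0.0 [ 0.  0. -0.]
0.05 [0.023 0.001 0.03 ]
0.1 [0.044 0.002 0.06 ]
0.15 [0.063 0.003 0.092]
0.2 [0.081 0.003 0.124]
0.25 [0.098 0.004 0.158]
0.3 [0.112 0.005 0.192]
0.35 [0.125 0.005 0.227]
0.4 [0.137 0.006 0.263]
0.45 [0.146 0.006 0.299]
0.5 [0.154 0.006 0.335]
0.55 [0.159 0.007 0.372]
0.6 [0.163 0.007 0.409]
0.65 [0.165 0.007 0.446]
0.7 [0.165 0.007 0.484]
0.75 [0.164 0.007 0.521]
0.8 [0.16  0.007 0.558]
0.85 [0.155 0.006 0.595]
0.9 [0.148 0.006 0.631]
0.95 [0.139 0.006 0.668]
```

```bash
python3 -m handwheel '[[0.012,0.004,0.015,0],[0.033,0.006,0.045,0],[0.053,0.006,0.076,0],[0.072,0.006,0.108,0],[0.089,0.006,0.141,0],[0.105,0.006,0.175,0],[0.118,0.006,0.209,0],[0.13,0.006,0.244,0],[0.137,0.006,0.263,0],[0.137,0.006,0.263,0],[0.137,0.006,0.263,0]]'; python3 - <<'E'
from fit import *
q=np.load('pose.npy');o=robot.get_obs();d=vision.camera('scene');cv2.imwrite('pics/g.png',cv2.resize(d['frame'][130:250,180:340],(800,600))[:,:,::-1])
print(proj(d,W([0,0,.09],q)),proj(d,W([0,0,.1],q)))
E
```

```text
time: 9.98
position: [0.5228, 0.1104, 0.1528]
tool_rot: [0.721, 0.693, -0.0, -0.0]
ft_force: [1.5, 2.6, 3.5]
grip_width: 0.0213
grip_force: 15.0
[193.9589313 256.0094674] [190.58050971 255.94167914]
```

View pics/g.png

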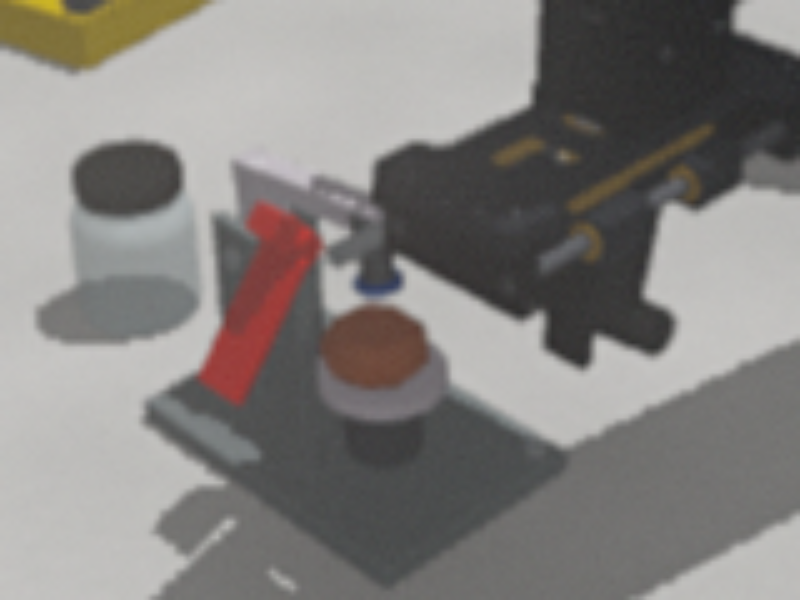

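Gap from foot to stone is about 20–25 mm, so contact should come around 0.62–0.68 rad. I'll approach and then step while watching the force.

```bash
python3 -m handwheel '[[0.009,0,0.036,0],[0.017,0,0.072,0],[0.022,0,0.109,0],[0.022,0,0.109,0],[0.022,0,0.109,0],[0.022,0,0.109,0]]'
H='python3 -m handwheel'
f(){ grep -E "position|ft_"; }
python3 -m handwheel '[[0.002,0,0.018,0],[0.002,0,0.018,0],[0.002,0,0.018,0],[0.002,0,0.018,0]]' | f
python3 -m handwheel '[[0.002,0,0.018,0],[0.002,0,0.018,0],[0.002,0,0.018,0],[0.002,0,0.018,0]]' | f
python3 -m handwheel '[[0.001,0,0.018,0],[0.001,0,0.018,0],[0.001,0,0.018,0],[0.001,0,0.018,0]]' | f
```

```text
time: 10.53
position: [0.5231, 0.117, 0.1205]
tool_rot: [0.721, 0.693, 0.0, -0.0]
ft_force: [1.6, 4.1, 2.8]
grip_width: 0.0212
grip_force: 15.0
position: [0.5231, 0.1176, 0.1153]
ft_force: [2.2, 4.5, 3.2]
position: [0.5232, 0.1181, 0.1096]
ft_force: [2.4, 5.2, 3.8]
position: [0.5232, 0.1185, 0.104]
ft_force: [1.7, 4.8, 3.6]
```

```bash
f(){ grep -E "position|ft_"; }
python3 -m handwheel '[[0.003,0,0.018,0],[0.003,0,0.018,0],[0.003,0,0.018,0],[0.003,0,0.018,0],[0.003,0,0.018,0]]' | f
python3 -m handwheel '[[0.002,0,0.018,0],[0.002,0,0.018,0],[0.002,0,0.018,0],[0.002,0,0.018,0],[0.002,0,0.018,0]]' | f
python3 -c "
from fit import *
d=vision.camera('scene');cv2.imwrite('pics/i.png',cv2.resize(d['frame'][130:250,180:340],(800,600))[:,:,::-1])"
```

```text
position: [0.5232, 0.1188, 0.0989]
ft_force: [2.6, 1.4, 3.9]
position: [0.5232, 0.1191, 0.0936]
ft_force: [2.9, -3.4, 4.6]
```

View pics/i.png

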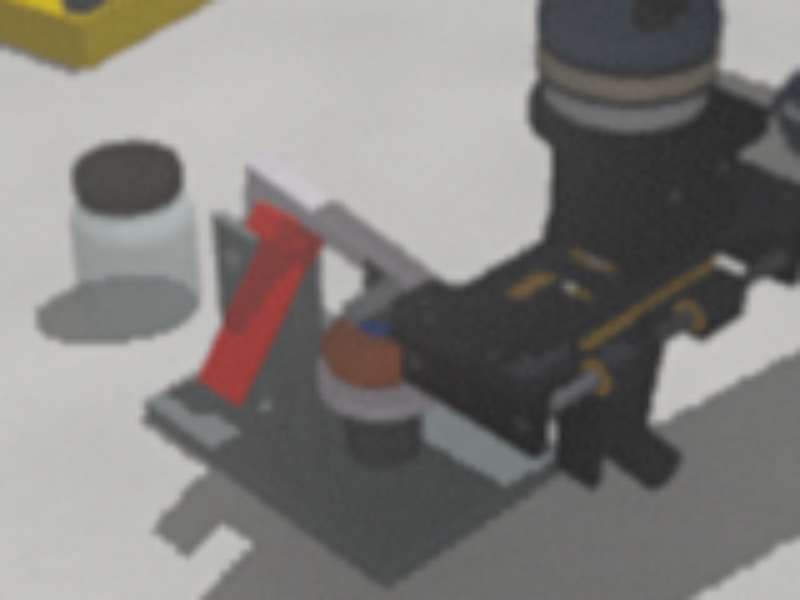

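The foot is at or nearly on the stone (crop about (365,325)), and the stone is unmoved. I'll continue stepping to find the kink in the force.

```bash
f(){ grep -E "position|ft_"; }
python3 -m handwheel '[[-0.002,-0.003,0.01,0],[-0.002,-0.003,0.01,0],[-0.002,-0.003,0.01,0],[-0.002,-0.003,0.01,0],[-0.002,-0.003,0.01,0]]' | f
python3 -c "
from fit import *
v=[]
for i in range(8): vision.camera('scene');o=robot.get_obs();v.append(np.r_[o['ft_force'],o['position']])
print(np.mean(v,0).round(4),np.std(v,0).round(3))"
python3 -m handwheel '[[0,0,0.018,0],[0,0,0.018,0],[0,0,0.018,0],[0,0,0.018,0],[0,0,0.018,0]]' | f
python3 -c "
from fit import *
v=[]
for i in range(8): vision.camera('scene');o=robot.get_obs();v.append(np.r_[o['ft_force'],o['position']])
print(np.mean(v,0).round(4),np.std(v,0).round(3))"
```

```text
position: [0.5232, 0.1191, 0.0909]
ft_force: [3.1, -1.8, 5.1]
[ 3.6115 -1.4843  5.141   0.5232  0.1191  0.0909] [0.784 0.702 0.373 0.    0.    0.   ]
position: [0.5232, 0.1191, 0.0856]
ft_force: [4.0, -1.6, 5.6]
[ 3.6708 -1.3081  6.0326  0.5232  0.1191  0.0857] [0.485 0.45  0.523 0.    0.    0.   ]
```

Force slope is 0.17 N/mm, matching the foot spring (0.18). Contact was at TCP z≈0.099, so half travel is at z≈0.0735.

```bash
python3 -m handwheel '[[0,0,0.012,0],[-0.001,0,0.024,0],[-0.002,0,0.034,0],[-0.002,0,0.041,0],[-0.002,0,0.041,0],[-0.002,0,0.041,0],[-0.002,0,0.041,0],[-0.002,0,0.041,0]]' - 20
python3 -c "
from fit import *
v=[]
for i in range(8): d=vision.camera('scene');o=robot.get_obs();v.append(np.r_[o['ft_force'],o['position']])
print(np.mean(v,0).round(4))
cv2.imwrite('pics/j.png',cv2.resize(d['frame'][130:250,180:340],(800,600),interpolation=2)[:,:,::-1])"
```

```text
time: 14.72
position: [0.5232, 0.1187, 0.0737]
tool_rot: [0.721, 0.693, 0.001, 0.001]
ft_force: [2.8, -0.1, 8.8]
grip_width: 0.0213
grip_force: 20.0
[ 3.0602 -0.4611  9.0954  0.5232  0.1187  0.0737]
```

View pics/j.png

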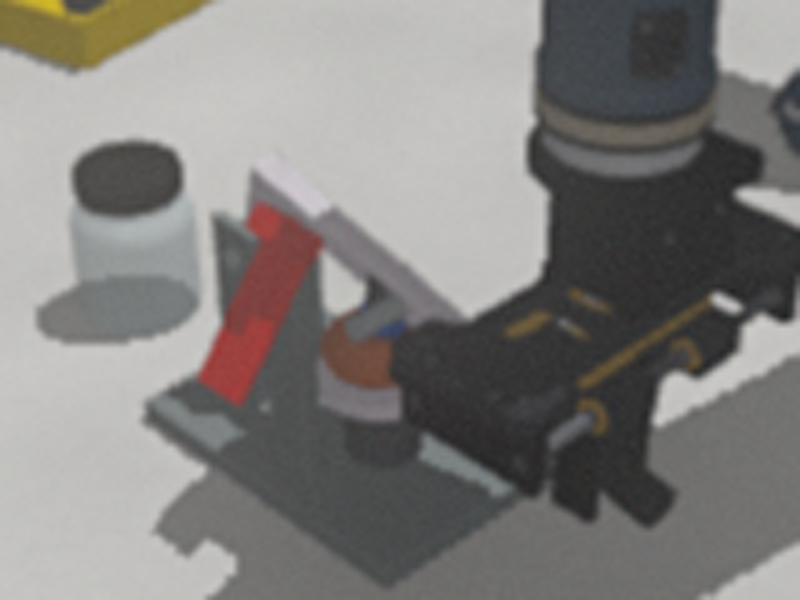

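The final view shows the foot seated, the stone unmoved and the grip held. By position the travel is about 10 mm, and by force about 11 mm, so the spring is at about half travel.

```bash
python3 -c "
from rig import job;print(job.hand_in())"
```

```text
the job is handed in; nothing more can be done
None
```

The job is handed in: the catch was flipped first, and the lever was then pulled down by its grip. The foot is seated with its spring at about half travel (10–11 mm of 20, worked out from position and force, not measured directly), and the gripper is still holding the grip. In the last picture the stone had not visibly moved, and nothing touched the jar, shell or rock.

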